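# Free a seized pin from an inclined fixture

### The arm

A 7-joint arm with a two-finger parallel gripper is mounted at the origin on the work surface. World frame = base frame: x ahead of the robot, y to its left, z up, the work surface at z = 0. Lengths are in m, angles in degrees, forces in N, time in s.
With the tool pointing down it reaches from about 0.425 to 0.875 m from the base axis. Payload 4.7 kg.
Tool frame: the origin (TCP) lies at the very end of the fingers, on their centre line; the grasp point (between the pads) lies 19 mm behind it; z points along the fingers, y is the line along which they close (so a half turn about z gives the same grasp; the last joint's range is limited). The gripper opens to 87 mm and grips with 3 to 60 N. Pads are 19 mm wide; open, the fingers measure 117 mm over their backs; the gripper's body (75 mm by 190 mm) begins 51 mm behind the grasp point.
Start: joints at [77.871, 18.392, -4.016, 83.108, 1.295, 78.541, -3.26], TCP at [0.146, -0.634, 0.223] pointing down, gripper open.
Joint ranges: [-163.93, 163.93], [-17.29, 119.83], [-79.2, 71.16], [3.27, 140.29], [-89.18, 269.18], [5.43, 117.66], [-154.24, 154.24]. Speed limits (degrees/s): [147.25, 147.25, 180, 180, 180, 180, 180].

### API

Orientations are given as [roll, pitch, yaw] about the fixed x, y, z axes, in that order (R = Rz(yaw) Ry(pitch) Rx(roll)).
In Python, from cell import get_obs, eyes, env gives the robot as it stands.
- The arm moves only by the tool servo_tool, never from a script. Its argument "series" is a list that holds one entry, the list of rows, each a list of 7 numbers: the shift along the tool's x, y, z in units of 300 mm (1.0 is 300 mm), then the turn, a rotation vector about the tool's x, y, z in units of pi rad (1.0 is pi rad), then the opening, from 0 (shut) to 1 (fully open). In form: [[[tx, ty, tz, wx, wy, wz, gripper], ...]]. A call has 1 to 12 rows; each row is the pose to reach, as a shift and turn from the pose commanded when the call began, along the tool's axes at that moment, turning the shorter way round; what a row does not reach only later rows make up. A row lasts 1/12 s, in which the tool goes at most 41.7 mm and 7.16 degrees, less where a joint would pass 70% of its speed; a pose out of reach is approached as far as the arm can. A call with a number of a shift or a turn outside -1 to 1 is refused whole. A call with a gripper value outside its range is refused whole. The fingers move at their own pace and stop on an object; "grip_force" is the grip in N (left out, the last holds). Time passes only in rows, so rows that repeat a pose let the fingers close. It gives the time, the measured TCP pose, the force, the opening and the grip force at its end, in the units of the state.
- get_obs(): the state, without advancing time (a new reading comes with each control period).
- eyes.read_camera(name): name is "side" or "top"; returns a dict with "frame" (400x640x3 uint8, red, green, blue), "depth" (400x640 float32, m along the optical axis (not along the pixel's ray), 0 where there is no reading), "fx", "fy", "cx", "cy" (pixels), "origin" and "rotation" of the camera in the world. Camera axes: x right, y down, z forward; pixel columns grow to the right and rows downward; lengths in m; the calibration is good to about 2 mm. A picture is of the moment at which its call begins.
- env.sign_off(): hands the job in; it is judged then, once.
The state is a dict: "time_s": time; "qpos": joint angles; "joint_velocities": joint speeds; "effort": joint torques, N m; "tool_pos": TCP position; "tool_rot": TCP orientation; "force": force on the tool from outside, world axes, zero at the start; "wrist_torque": the same for the moment, N m; "grip_width": finger opening in m; "grasp_force": force on a finger pad.
Only numpy, scipy, OpenCV 4.12 (cv2) and the standard library are available. Lean on these libraries where they do the work, as an engineer would, in place of code of your own. Each camera call takes 0.05 s, during which the arm holds its last target. There are 200 camera calls.

### The job

The brass pin has seized in the inclined bore of the grey fixture. Work it loose by twisting it clockwise and back anticlockwise, some 20 degrees to each side and at least twice, while drawing it gently out along its bore, without dragging or tipping the loose-standing fixture or knocking its dial gauge. Then lower the pin into the blue tray before letting go and leave it there; do not disturb the steel heads or the plug gauge.

Things in the scene. Friction and masses are not known exactly. Their poses are not given: they have to be found in the camera images.
- pin_grip (a point): Centre of the flat brass tab heading the pin: 24 mm (pin's own x) by 12 mm (own y, the way to pinch it) by 30 mm (own z, along the pin from foot to head). Under the tab is a round shank, 16 mm across, 52 mm long. At the start 36 mm of it is in the bore and 16 mm shows between mouth and tab, and own x, y, z agree with bore's. Mass about 0.16 kg.
- pin_foot (a point): Centre of the pin's flat foot, 67 mm below pin_grip along the pin. Seized: drawn straight it resists with about 20 N, enough to drag the fixture; while twisting, if the shank's surface moves at least twice as fast round as out (as at 1 rad/s with 3 to 4 mm/s of draw), under half of that. Resistance ends when the foot is about 8 mm below the mouth.
- pin_edge (a point): Middle of the tab's narrow edge, 12 mm from pin_grip along the pin's own x. It shows the twist: seen from the head of the pin looking down, clockwise takes it towards -y of bore.
- bore: Inclined steel block (56 x 50 x 48 mm) on the fixture. Origin: centre of the bore's mouth, 85 mm above the bench. z: the bore's axis pointing out, 35 degrees from vertical, up and roughly towards the robot; y level; x up and away. Blind bore 17 mm across, 36 mm deep. It moves with the fixture.
- fixture: Grey cast fixture standing loose on the bench, not clamped: base plate 170 x 120 x 18 mm, about 3.5 kg in all. Origin: centre of the base's underside; z up; the bore leans to its own -x. Straight pulls of more than about 15 N along the bore drag it.
- gauge: Delicate dial gauge on a 13 mm column of the fixture; origin and axes as fixture. The dial, 42 mm across and 18 mm thick (y), is centred at x +15, z 195 mm: above and just behind the tab, in the way of a gripper coming straight down. Its stem ends at z 153 mm; the column is at x +66 mm, 236 mm high. A tool tilted along the bore passes clear.
- tray: Empty blue plastic tray, fixed to the bench, outside 200 (x) x 170 (y) x 22 mm high, walls and floor 4 mm. Origin: centre of its underside; z up.
- head_a_mid (a point): Centre of a round machined steel head, 76 mm across and 55 mm high, standing on the bench (bystander).
- head_b_mid (a point): Centre of a second such steel head (bystander).
- plug_mid (a point): Centre of a standing steel plug gauge, 28 mm across and 85 mm high (bystander).
There are look-alikes about, which are no part of the job. Of the things that look like the fixture, take the one that is farthest from the robot's base at the start.

How it is judged:
By the outcome, as a careful person would: the job done as asked, in the order asked, and still so for the second after the job is handed in, with the robot touching nothing.
It also fails if it takes over 67 s, if anything falls off the work surface, if the arm or the gripper's body presses on something with over 40 N, if the wrist force passes 120 N, or if a joint passes its speed limit or range.

## Working session

There is one attempt and no reset: what is moved stays moved. The work goes in short steps, Python scripts to look and compute and a tool call to move; the robot and the scene stay as the last step left them, time stands still between calls to the robot, and variables do not carry over. Pictures are saved under pics/ and viewed, at most 10 in all, crops included, and the job is handed in when it is done.

Besides the shell and the picture viewer there is one more tool, called after ">>>" by a JSON object that holds its "op" and its "data". servo_tool: Moves the arm, as the interface text tells. Shifts and turns lie within -1 to 1; 1 stands for 300 mm of shift or pi rad of turn. Its arguments: {"type":"object","properties":{"series":{"type":"array"},"grip_force":{"type":"number"}},"required":["series"]}

```bash
mkdir -p pics; ls; cat > h.py <<'E'
import numpy as np, cv2
from scipy.spatial.transform import Rotation as R
from cell import get_obs, eyes, env
def cam(n):
    c=eyes.read_camera(n); c['R']=np.array(c['rotation']).reshape(3,3); c['o']=np.array(c['origin']); return c
def cloud(c):
    v,u=np.mgrid[:400,:640]; d=c['depth']
    p=np.stack([(u-c['cx'])/c['fx']*d,(v-c['cy'])/c['fy']*d,d],-1)
    return p@c['R'].T+c['o']
E
python3 - <<'E'
from h import *
for n in('side','top'):
    c=cam(n); cv2.imwrite(f'pics/{n}0.png',c['frame'][...,::-1]); print(n,c['o'],c['R'].round(3).tolist(),c['fx'],c['cx'],c['cy'])
print(get_obs())
E
```

```text
picsTraceback (most recent call last):
  File "<stdin>", line 3, in <module>
  File "h.py", line 5, in cam
    c=eyes.read_camera(n); c['R']=np.array(c['rotation']).reshape(3,3); c['o']=np.array(c['origin']); return c
                                  ~~~~~~~~~~~~~~~~~~~~~~~~~~~~~~~^^^^^
ValueError: cannot reshape array of size 3 into shape (3,3)
```

```bash
sed -i "s/np.array(c\['rotation'\]).reshape(3,3)/R.from_euler('xyz',c['rotation'],degrees=True).as_matrix()/" h.py
python3 - <<'E'
from h import *
for n in('side','top'):
    c=cam(n); cv2.imwrite(f'pics/{n}0.png',c['frame'][...,::-1]); print(n,c['o'],c['rotation'],c['R'].round(3).tolist(),c['fx'],c['cx'],c['cy'])
    P=cloud(c); print(P[200:400:60,100:600:150].round(3).tolist())
print(get_obs())
E
```

```text
side [-0.00801096  0.51592392  0.77041501] [-133.95947508    0.70138446 -134.7779289 ] [[-0.704, -0.487, 0.517], [-0.71, 0.495, -0.501], [-0.012, -0.72, -0.694]] 413.6424293571489 317.86429050969315 198.388714982961
[[[1.234, 0.34, -0.197], [0.676, 0.101, 0.016], [0.406, -0.191, -0.002], [0.124, -0.471, -0.004]], [[0.777, 0.465, 0.005], [0.518, 0.224, 0.02], [0.284, -0.029, -0.001], [0.021, 0.033, 0.298]], [[0.63, 0.532, 0.0], [0.41, 0.312, -0.001], [0.191, 0.094, -0.001], [-0.021, 0.04, 0.194]], [[0.511, 0.585, -0.002], [0.295, 0.395, 0.041], [0.117, 0.192, -0.001], [-0.073, 0.035, 0.053]]]
top [0.40929026 0.01788045 1.12899858] [-174.37820334   -0.77960142  -90.82811887] [[-0.014, -0.995, 0.098], [-1.0, 0.013, -0.015], [0.014, -0.098, -0.995]] 439.14684345207564 322.81922418766436 198.3365744811503
[[[0.523, 0.571, 0.003], [0.518, 0.188, 0.002], [0.513, -0.199, 0.0], [0.508, -0.591, -0.002]], [[0.371, 0.567, 0.0], [0.365, 0.188, 0.001], [0.359, -0.194, -0.001], [0.354, -0.58, -0.001]], [[0.222, 0.561, 0.002], [0.216, 0.188, 0.001], [0.209, -0.19, -0.003], [0.203, -0.571, -0.002]], [[0.077, 0.557, -0.001], [0.071, 0.188, 0.001], [0.064, -0.185, -0.0], [0.056, -0.561, -0.001]]]
{'time_s': 0.15, 'qpos': array([77.87143307, 18.42995619, -4.01473017, 83.15957827,  1.295276  ,
       78.53947912, -3.26087644]), 'joint_velocities': array([-0.00761002, -0.13519491, -0.01875204, -0.32533859, -0.0583363 ,
        0.01735908, -0.01944123]), 'effort': array([-6.69848687e-04, -4.91795933e+01, -4.04798398e-01, -3.12876678e+01,
       -6.38651219e-02,  4.04563139e-02,  1.18914418e-04]), 'tool_pos': array([ 0.14536636, -0.63311039,  0.22169883]), 'tool_rot': array([-1.79916214e+02,  5.54017352e-03,  1.29363989e+01]), 'force': array([ 0.50079691,  0.49217809, -0.43781069]), 'wrist_torque': array([ 0.02771021, -0.02423186, -0.01159333]), 'grasp_force': 0.0, 'grip_width': 0.08709755750361749}
```

View pics/side0.png

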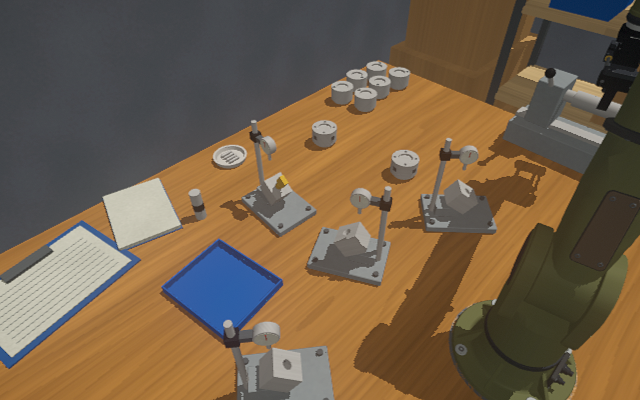

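View pics/top0.png

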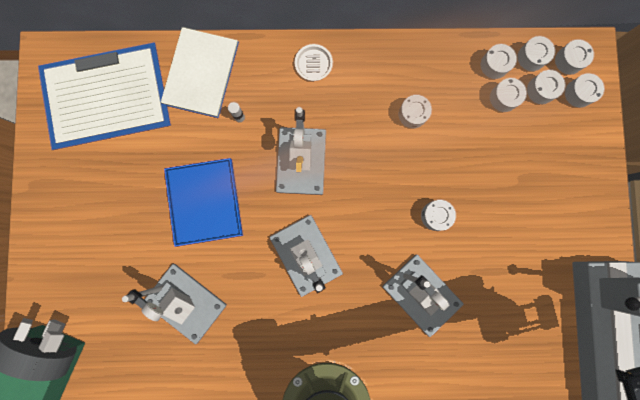

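Four fixtures appear in the top view: (301,160), (305,256), (423,295) and (185,303). The one at (301,160) is farthest from the base, which is at about (327,395), and it is the only one showing brass. In the side view it is at (279,195). I'll confirm it with a crop and measure it.

```bash
cat >> h.py <<'E'
def brass(c):
    h=cv2.cvtColor(c['frame'],cv2.COLOR_RGB2HSV); return h
def ray(c,u,v):
    d=c['R']@np.array([(u-c['cx'])/c['fx'],(v-c['cy'])/c['fy'],1]); return d/np.linalg.norm(d)
def onz(c,u,v,z):
    d=ray(c,u,v); return c['o']+d*(z-c['o'][2])/d[2]
def tri(c1,a,c2,b):
    d1,d2=ray(c1,*a),ray(c2,*b); A=np.stack([d1,-d2],1); t=np.linalg.lstsq(A,c2['o']-c1['o'],rcond=None)[0]
    p,q=c1['o']+t[0]*d1,c2['o']+t[1]*d2; return (p+q)/2,np.linalg.norm(p-q)
E
python3 - <<'E'
from h import *
s,t=cam('side'),cam('top')
a=cv2.resize(s['frame'][110:240,230:330],None,fx=4,fy=4.,interpolation=cv2.INTER_CUBIC)
b=cv2.resize(t['frame'][95:200,255:345],None,fx=4.4,fy=4.4,interpolation=cv2.INTER_CUBIC)
b=cv2.copyMakeBorder(b,0,520-b.shape[0],0,0,cv2.BORDER_CONSTANT); b=b[:520]
cv2.imwrite('pics/crop.png',np.hstack([a,b])[...,::-1])
Pt,Ps=cloud(t),cloud(s)
for n,c,P,(r0,r1,c0,c1) in(('side',s,Ps,(110,240,230,330)),('top',t,Pt,(95,200,255,345))):
    h=cv2.cvtColor(c['frame'],cv2.COLOR_RGB2HSV)
    # brass: saturated yellow, above plate
    m=np.zeros((400,640),bool); m[r0:r1,c0:c1]=True
    m&=(h[...,0]>17)&(h[...,0]<32)&(h[...,1]>130)&(P[...,2]>.05)
    v,u=np.nonzero(m); print(n,len(u),u.min(),u.max(),v.min(),v.max(),'cent',u.mean(),v.mean(),'P',np.median(P[m],0),P[m].min(0),P[m].max(0))
    g=np.zeros((400,640),bool); g[r0:r1,c0:c1]=True
    g&=(np.abs(P[...,2]-.018)<.007)&(h[...,1]<70)
    k=cv2.minAreaRect(P[g][:,:2].astype(np.float32)*1000); print('plate',k,cv2.boxPoints(k).tolist(), np.median(P[g][:,2]))
# tray
h=cv2.cvtColor(t['frame'],cv2.COLOR_RGB2HSV); m=(h[...,0]>100)&(h[...,0]<125)&(h[...,1]>150)
m[:150]=0; m[260:]=0; m[:,:155]=0; m[:,250:]=0
print('tray',cv2.minAreaRect(Pt[m][:,:2].astype(np.float32)*1000), np.median(Pt[m],0), np.percentile(Pt[m][:,2],[2,98]))
for n,u,v in(('plug',236,112),('ha',416,110),('hb',440,215)): print(n,Pt[v,u])
E
```

```text
side 103 276 288 175 188 cent 281.06796116504853 182.0873786407767 P [0.58600462 0.06342201 0.11445523] [-0.00801096  0.05282897  0.07347947] [0.60743759 0.51592392 0.77041501]
plate ((683.7670288085938, 12.369735717773438), (302.0868225097656, 405.1893310546875), 44.11351776123047) [[434.3010559082031, 52.6864013671875], [716.3461303710938, -238.22418212890625], [933.2330322265625, -27.946929931640625], [651.1879272460938, 262.9636535644531]] 0.015860349464708767
top 45 296 301 158 171 cent 298.6222222222222 165.6888888888889 P [0.58473661 0.05720529 0.12416652] [0.57325236 0.05218663 0.10900147] [0.60555866 0.06364603 0.13068657]
plate ((617.5625, 56.958770751953125), (119.6752700805664, 170.24118041992188), 86.50110626220703) [[528.94873046875, 2.427520751953125], [698.87255859375, -7.9621734619140625], [706.17626953125, 111.49002075195312], [536.25244140625, 121.87971496582031]] 0.018133359347145883
tray ((515.22998046875, 209.95106506347656), (215.77842712402344, 381.96478271484375), 0.5831745266914368) [0.51071476 0.31183924 0.00460471] [-0.00018578  0.02328877]
plug [0.72496192 0.20982931 0.086321  ]
ha [ 0.73600076 -0.23665902  0.05144027]
hb [ 0.47035016 -0.28801114  0.04660144]
```

View pics/crop.png

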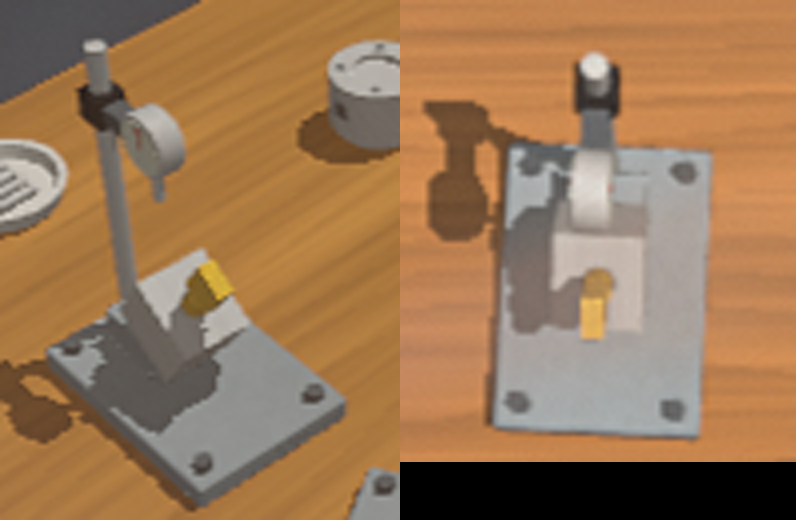

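The crop confirms it: at the fixture at top (301,160), the brass tab stands in the bore with its top face at about top (299,167) and side (284,180). The dial is above and behind it. Next I'll refine the tab position by triangulating across both views, and also measure the tray and the bore face.

```bash
python3 - <<'E'
from h import *
s,t=cam('side'),cam('top'); Pt,Ps=cloud(t),cloud(s)
cs={}
for n,c,P,(r0,r1,c0,c1) in(('side',s,Ps,(170,200,270,295)),('top',t,Pt,(155,176,292,306))):
    big=cv2.resize(c['frame'][r0:r1,c0:c1],None,fx=8,fy=8,interpolation=cv2.INTER_CUBIC)
    h=cv2.cvtColor(big,cv2.COLOR_RGB2HSV)
    m=((h[...,0]>18)&(h[...,0]<32)&(h[...,1]>120)&(h[...,2]>185)).astype(np.uint8)
    k,l,st,ce=cv2.connectedComponentsWithStats(m); i=1+st[1:,4].argmax()
    cs[n]=ce[i]/8+[c0-.44,r0-.44]; cn=cv2.findContours((l==i).astype(np.uint8),0,2)[0][0]; r=cv2.minAreaRect(cn)
    print(n,st[i,4]/64,cs[n],r, 'centre',np.array(r[0])/8+[c0-.44,r0-.44])
p,e=tri(s,cs['side'],t,cs['top']); print('tab top face',p,e)
print('on plane', onz(t,*cs['top'],.1227), onz(s,*cs['side'],.1227))
# fixture axes
y=np.radians(-3.5); xf=np.array([np.cos(y),np.sin(y),0]); yf=np.array([-np.sin(y),np.cos(y),0]); zf=np.array([0,0,1.])
a=np.radians(35); xb=np.cos(a)*xf+np.sin(a)*zf; zb=-np.sin(a)*xf+np.cos(a)*zf
# block face: points within box with z .05-.1 , light grey ; fit plane
for P in(Pt,Ps):
    q=(P-p)+zb*.046; m=(abs(q@zb)<.006)&(abs(q@xb)<.035)&(abs(q@yf)<.04)
    Q=q[m]; u=np.stack([Q@xb,Q@yf],1).astype(np.float32)*1000
    A=np.c_[Q@xb,Q@yf,np.ones(len(Q))]; print('face',len(Q),np.linalg.lstsq(A,Q@zb,rcond=None)[0],cv2.minAreaRect(u))
f=np.array([.6176,.0570,0]); d=p-f; print('tab in fixture',d@xf,d@yf,d@zf)
h=cv2.cvtColor(t['frame'],cv2.COLOR_RGB2HSV); m=((h[...,0]>100)&(h[...,0]<130)&(h[...,1]>120)).astype(np.uint8)
m[:,:162]=0; m[:155]=0;m[250:]=0;m[:,246:]=0
k,l,st,ce=cv2.connectedComponentsWithStats(m); i=1+st[1:,4].argmax(); 
cn=cv2.findContours((l==i).astype(np.uint8),0,2)[0][0]; W=np.array([onz(t,*q[0],.022)[:2] for q in cn],np.float32)*1000
print('tray',cv2.minAreaRect(W),cv2.boxPoints(cv2.minAreaRect(W)).tolist())
Rg=np.stack([xb,-yf,-zb],1); o=get_obs(); R0=R.from_euler('xyz',o['tool_rot'],degrees=True)
print('goal rpy',R.from_matrix(Rg).as_euler('xyz',degrees=True))
E
```

```text
side 42.296875 [283.7246195  179.27125785] ((113.10401153564453, 77.1355209350586), (78.63301086425781, 39.43549346923828), 58.20108413696289) centre [283.69800144 179.20194012]
top 31.203125 [298.40858538 166.15238858] ((54.0, 94.5), (67.0, 40.0), 90.0) centre [298.31   166.3725]
tab top face [0.5833867  0.05733641 0.11882873] 0.003062821641985646
on plane [0.58383515 0.05825139 0.1227    ] [0.57859242 0.05916742 0.1227    ]
face 320 [-0.02579455  0.00716857  0.0035456 ] ((0.8629951477050781, 1.496389389038086), (57.88252258300781, 50.42090606689453), 0.6908996105194092)
face 338 [ 0.00759387 -0.02663232  0.00224095] ((-0.6311779022216797, 2.243062973022461), (56.753482818603516, 51.55290222167969), 0.6931131482124329)
tab in fixture -0.034170024321525445 -0.0017528892906235993 0.11882873440847896
tray ((514.341064453125, 304.501708984375), (198.5279083251953, 171.33164978027344), 8.469566345214844) [[403.5424499511719, 374.61328125], [428.77685546875, 205.150146484375], [625.1396484375, 234.39013671875], [599.9052734375, 403.853271484375]]
goal rpy [180.  -35.   -3.5]
```

```bash
cat >> h.py <<'E'
yw=np.radians(-3.5); a35=np.radians(35)
xf=np.array([np.cos(yw),np.sin(yw),0]); yf=np.array([-np.sin(yw),np.cos(yw),0]); zf=np.array([0,0,1.])
xb=np.cos(a35)*xf+np.sin(a35)*zf; zb=-np.sin(a35)*xf+np.cos(a35)*zf
mouth=np.array([.6083,.0574,.0845])
def delta(p0,r0,p,r):
    A=R.from_euler('xyz',r0,degrees=True); B=R.from_euler('xyz',r,degrees=True)
    return np.r_[A.inv().apply(np.array(p)-p0)/.3,(A.inv()*B).as_rotvec()/np.pi].round(4).tolist()
E
python3 - <<'E'
from h import *
o=get_obs(); w1=[.5,-.30,.36]; r1=[180,0,-3.5]
print(delta(o['tool_pos'],o['tool_rot'],w1,r1))
print(delta(w1,r1,mouth+.135*zb,[180,-35,-3.5]))
E
```

```text
[1.4006, -0.8188, -0.4587, -0.0001, 0.0, 0.0913]
[0.0295, -1.2111, 0.5497, -0.0, 0.1944, 0.0]
```

>>> {"op": "servo_tool", "data": {"series": [[[0.2,-0.1,-0.3,0,0,0,1],[0.5,-0.3,-0.46,0,0,0,1],[0.7,-0.41,-0.46,0,0,0,1],[0.7,-0.41,-0.46,0,0,0,1],[0.7,-0.41,-0.46,0,0,0,1],[0.7,-0.41,-0.46,0,0,0,1],[0.7,-0.41,-0.46,0,0,0,1],[0.7,-0.41,-0.46,0,0,0,1]]]}}

```text
time_s: 1.02
tool_pos: [0.3307, -0.461, 0.3649]
tool_rot: [179.8, -0.4, 13.7]
force: [1.5, 0.3, 0.7]
grip_width: 0.0869
grasp_force: 0.0
```

>>> {"op": "servo_tool", "data": {"series": [[[0.7,-0.41,0,0,0,0.091,1],[0.7,-0.41,0,0,0,0.091,1],[0.7,-0.41,0,0,0,0.091,1],[0.7,-0.41,0,0,0,0.091,1],[0.7,-0.41,0,0,0,0.091,1],[0.7,-0.41,0,0,0,0.091,1],[0.7,-0.41,0,0,0,0.091,1],[0.7,-0.41,0,0,0,0.091,1]]]}}

```text
time_s: 1.68
tool_pos: [0.5018, -0.2966, 0.3603]
tool_rot: [-179.9, -0.0, -3.1]
force: [-1.0, -1.0, -0.0]
grip_width: 0.0871
grasp_force: 0.0
```

>>> {"op": "servo_tool", "data": {"series": [[[0.01,-0.95,0,0,0.19,0,1],[0.01,-0.95,0,0,0.194,0,1],[0.01,-0.95,0,0,0.194,0,1],[0.01,-0.95,0,0,0.194,0,1],[0.01,-0.95,0,0,0.194,0,1],[0.01,-0.95,0,0,0.194,0,1],[0.01,-0.95,0,0,0.194,0,1],[0.01,-0.95,0,0,0.194,0,1],[0.01,-0.95,0,0,0.194,0,1]]]}}

```text
time_s: 2.43
tool_pos: [0.5446, -0.1161, 0.3261]
tool_rot: [-179.7, -30.2, -4.3]
force: [-1.1, -2.0, 0.9]
grip_width: 0.0871
grasp_force: 0.0
```

```bash
python3 - <<'E'
from h import *
o=get_obs(); print(o['tool_pos'],o['tool_rot'],o['qpos'])
print(delta(o['tool_pos'],o['tool_rot'],mouth+.135*zb,[180,-35,-3.5]))
E
```

```text
[ 0.54464963 -0.11610325  0.32611738] [-179.65866435  -30.24366918   -4.33630014] [ 15.50716206 -16.93872525  -2.68384852 112.79354569  -6.57235959
  54.35468648 -79.1003521 ]
[-0.298, -0.587, 0.3354, 0.0006, 0.0264, -0.004]
```

>>> {"op": "servo_tool", "data": {"series": [[[-0.15,-0.3,0.0,0,0.026,-0.004,1],[-0.3,-0.587,0.1,0,0.026,-0.004,1],[-0.3,-0.587,0.1,0,0.026,-0.004,1],[-0.3,-0.587,0.1,0,0.026,-0.004,1],[-0.3,-0.587,0.2,0,0.026,-0.004,1],[-0.3,-0.587,0.335,0,0.026,-0.004,1],[-0.3,-0.587,0.335,0,0.026,-0.004,1],[-0.3,-0.587,0.335,0,0.026,-0.004,1],[-0.3,-0.587,0.335,0,0.026,-0.004,1],[-0.3,-0.587,0.335,0,0.026,-0.004,1]]]}}

```text
time_s: 3.27
tool_pos: [0.5326, 0.069, 0.1924]
tool_rot: [-180.0, -34.6, -2.9]
force: [0.9, -0.5, -0.1]
grip_width: 0.0869
grasp_force: 0.0
```

```bash
cat >> h.py <<'E'
def where():
    o=get_obs(); d=o['tool_pos']-mouth; print('bore mm',(d@np.stack([xb,yf,zb],1)*1000).round(1),o['tool_rot'].round(1),o['qpos'].round(1),'F',(o['force']@np.stack([xb,yf,zb],1)).round(1),o['grip_width'],o['grasp_force']); return o
E
python3 - <<'E'
from h import *
o=where()
print(delta(o['tool_pos'],o['tool_rot'],mouth+.05*zb,[180,-35,-3.5]))
s,t=cam('side'),cam('top')
a=cv2.resize(s['frame'][100:230,220:340],None,fx=3.3,fy=3.3,interpolation=cv2.INTER_CUBIC)
b=cv2.resize(t['frame'][95:225,240:360],None,fx=3.3,fy=3.3,interpolation=cv2.INTER_CUBIC)
cv2.imwrite('pics/pre.png',np.hstack([a,b])[...,::-1])
E
```

```text
bore mm [ -0.6   6.9 132.2] [-180.   -34.6   -2.9] [  -7.4  -17.2   -9.3  130.1   14.8   34.9 -119.7] F [ 0.7 -0.4 -0.6] 0.08685517155789516 0.0
[0.0036, 0.025, 0.2738, -0.0022, 0.0021, 0.0028]
```

View pics/pre.png

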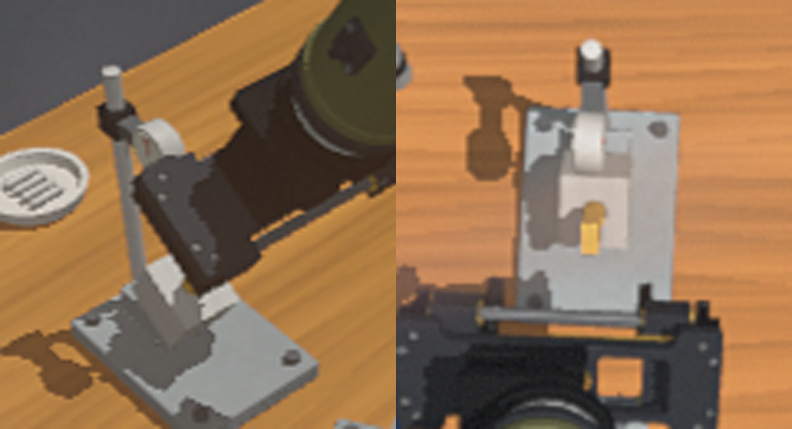

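>>> {"op": "servo_tool", "data": {"series": [[[0.0036,0.025,0.08,-0.002,0.002,0.003,1],[0.0036,0.025,0.16,-0.002,0.002,0.003,1],[0.0036,0.025,0.22,-0.002,0.002,0.003,1],[0.0036,0.025,0.25,-0.002,0.002,0.003,1],[0.0036,0.025,0.25,-0.002,0.002,0.003,1],[0.0036,0.025,0.25,-0.002,0.002,0.003,1],[0.0036,0.025,0.25,-0.002,0.002,0.003,1]]]}}

```text
time_s: 3.95
tool_pos: [0.5779, 0.0576, 0.1346]
tool_rot: [-179.8, -35.2, -4.0]
force: [-0.0, 0.3, 0.1]
grip_width: 0.087
grasp_force: 0.0
```

```bash
python3 - <<'E'
from h import *
o=where()
print(delta(o['tool_pos'],o['tool_rot'],mouth+.015*zb,[180,-35,-3.5]))
t=cam('top')
h=cv2.resize(t['frame'][120:220,255:345],None,fx=5,fy=5,interpolation=cv2.INTER_CUBIC)
s=cam('side'); a=cv2.resize(s['frame'][150:230,240:320],(400,500),interpolation=cv2.INTER_CUBIC)[:500]
cv2.imwrite('pics/pre2.png',np.hstack([a,h[:500,:400]])[...,::-1])
E
```

```text
bore mm [ 3.9 -1.7 58.4] [-179.8  -35.2   -4. ] [  -3.7   -7.   -10.7  129.8   22.1   25.  -126. ] F [0.  0.3 0.1] 0.08704209737982412 0.0
[-0.0136, -0.0057, 0.1447, 0.0002, -0.0013, -0.0021]
```

View pics/pre2.png

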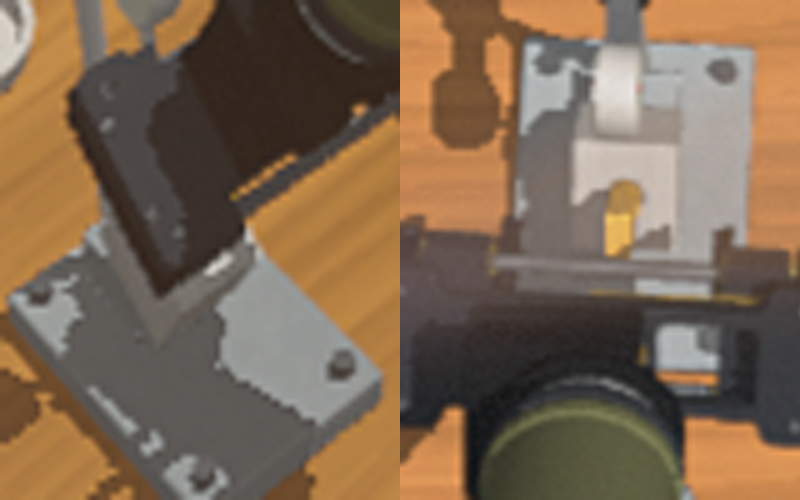

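>>> {"op": "servo_tool", "data": {"series": [[[-0.0136,-0.0057,0.02,0,-0.0013,-0.002,1],[-0.0136,-0.0057,0.05,0,-0.0013,-0.002,1],[-0.0136,-0.0057,0.08,0,-0.0013,-0.002,1],[-0.0136,-0.0057,0.11,0,-0.0013,-0.002,1],[-0.0136,-0.0057,0.13,0,-0.0013,-0.002,1],[-0.0136,-0.0057,0.14,0,-0.0013,-0.002,1],[-0.0136,-0.0057,0.145,0,-0.0013,-0.002,1],[-0.0136,-0.0057,0.145,0,-0.0013,-0.002,1],[-0.0136,-0.0057,0.145,0,-0.0013,-0.002,1],[-0.0136,-0.0057,0.145,0,-0.0013,-0.002,1]]]}}

```text
time_s: 4.88
tool_pos: [0.5991, 0.0588, 0.0956]
tool_rot: [180.0, -34.9, -3.4]
force: [0.4, -0.2, 0.2]
grip_width: 0.0868
grasp_force: 0.0
```

```bash
python3 - <<'E'
from h import *
o=where()
print(delta(o['tool_pos'],o['tool_rot'],mouth+.015*zb,[180,-35,-3.5]))
E
```

```text
bore mm [-1.2  0.9 14.4] [180.  -34.9  -3.4] [  -2.7   -0.5  -11.5  129.    29.7   20.4 -132.8] F [ 0.4 -0.2 -0.1] 0.08675223250380272 0.0
[0.0041, 0.003, -0.002, -0.0, 0.0004, 0.0004]
```

q7 sits at −132.8°, which is too near its −154° limit for a 20° twist. I'll back off clear of the gauge and take the half-turned grasp.

>>> {"op": "servo_tool", "data": {"series": [[[0,0,-0.1,0,0,0,1],[0,0,-0.2,0,0,0,1],[0,0,-0.3,0,0,0,1],[0,0,-0.34,0,0,0,1],[0,0,-0.34,0,0,0,1],[0,0,-0.34,0,0,-0.02,1],[0,0,-0.34,0,0,-0.06,1],[0,0,-0.34,0,0,-0.1,1],[0,0,-0.34,0,0,-0.14,1],[0,0,-0.34,0,0,-0.17,1],[0,0,-0.34,0,0,-0.2,1],[0,0,-0.34,0,0,-0.2,1]]]}}

```text
time_s: 5.88
tool_pos: [0.5406, 0.0622, 0.1777]
tool_rot: [157.6, -27.4, 38.2]
force: [-0.4, 0.6, 0.8]
grip_width: 0.0869
grasp_force: 0.0
```

```bash
python3 - <<'E'
from h import *
o=where()
E
```

```text
bore mm [ -2.1   0.7 115.3] [157.6 -27.4  38.2] [-12.1 -15.4  -4.6 130.8  19.1  33.  -87.2] F [0.1 0.5 0.9] 0.08690765846827367 0.0
```

>>> {"op": "servo_tool", "data": {"series": [[[0,0,0,0,0,-0.1,1],[0,0,0,0,0,-0.2,1],[0,0,0,0,0,-0.3,1],[0,0,0,0,0,-0.4,1],[0,0,0,0,0,-0.4,1],[0,0,0,0,0,-0.4,1],[0,0,0,0,0,-0.4,1],[0,0,0,0,0,-0.4,1],[0,0,0,0,0,-0.4,1],[0,0,0,0,0,-0.4,1],[0,0,0,0,0,-0.4,1]]]}}

```text
time_s: 6.8
tool_pos: [0.5406, 0.0622, 0.1781]
tool_rot: [146.5, 10.3, 101.5]
force: [0.4, 0.1, -0.8]
grip_width: 0.0871
grasp_force: 0.0
```

>>> {"op": "servo_tool", "data": {"series": [[[0,0,0,0,0,-0.1,1],[0,0,0,0,0,-0.2,1],[0,0,0,0,0,-0.3,1],[0,0,0,0,0,-0.4,1],[0,0,0,0,0,-0.4,1],[0,0,0,0,0,-0.4,1],[0,0,0,0,0,-0.4,1],[0,0,0,0,0,-0.4,1],[0,0,0,0,0,-0.4,1],[0,0,0,0,0,-0.4,1],[0,0,0,0,0,-0.4,1],[0,0,0,0,0,-0.4,1]]]}}

```text
time_s: 7.8
tool_pos: [0.5408, 0.0623, 0.1785]
tool_rot: [179.8, 34.9, 176.1]
force: [-0.8, 0.0, -0.2]
grip_width: 0.0871
grasp_force: 0.0
```

```bash
python3 - <<'E'
from h import *
o=where()
g=R.from_matrix(np.stack([-xb,yf,-zb],1)).as_euler('xyz',degrees=True); print(g)
print(delta(o['tool_pos'],o['tool_rot'],mouth+.055*zb,g))
E
```

```text
bore mm [ -1.5   0.7 115.9] [179.8  34.9 176.1] [-32.3 -16.9  13.  131.4  28.9  35.5  48.2] F [-0.8 -0.   0.2] 0.08708336748025947 0.0
[180.   35.  176.5]
[-0.0056, -0.0024, 0.2029, -0.0001, -0.0007, -0.0016]
```

>>> {"op": "servo_tool", "data": {"series": [[[-0.0056,-0.0024,0.08,0,-0.0007,-0.0016,1],[-0.0056,-0.0024,0.16,0,-0.0007,-0.0016,1],[-0.0056,-0.0024,0.2,0,-0.0007,-0.0016,1],[-0.0056,-0.0024,0.23,0,-0.0007,-0.0016,1],[-0.0056,-0.0024,0.26,0,-0.0007,-0.0016,1],[-0.0056,-0.0024,0.29,0,-0.0007,-0.0016,1],[-0.0056,-0.0024,0.315,0,-0.0007,-0.0016,1],[-0.0056,-0.0024,0.33,0,-0.0007,-0.0016,1],[-0.0056,-0.0024,0.336,0,-0.0007,-0.0016,1],[-0.0056,-0.0024,0.336,0,-0.0007,-0.0016,1],[-0.0056,-0.0024,0.336,0,-0.0007,-0.0016,1],[-0.0056,-0.0024,0.336,0,-0.0007,-0.0016,1]]]}}

```text
time_s: 8.8
tool_pos: [0.5998, 0.0582, 0.0976]
tool_rot: [-179.8, 35.1, 176.9]
force: [-0.6, 0.6, 0.8]
grip_width: 0.0874
grasp_force: 0.0
```

```bash
python3 - <<'E'
from h import *
o=where()
print(delta(o['tool_pos'],o['tool_rot'],mouth+.015*zb,[180,35,176.5]))
E
```

```text
bore mm [ 0.5  0.2 15.7] [-179.8   35.1  176.9] [-30.8  -1.7  16.5 129.9  31.   20.7  46.5] F [-0.1  0.6  1. ] 0.08737331776298236 0.0
[0.0018, -0.0008, 0.0022, 0.0001, 0.0003, 0.0019]
```

>>> {"op": "servo_tool", "data": {"series": [[[0,0,0,0,0,0,0.21],[0,0,0,0,0,0,0.21],[0,0,0,0,0,0,0.21],[0,0,0,0,0,0,0.21],[0,0,0,0,0,0,0.21],[0,0,0,0,0,0,0.21],[0,0,0,0,0,0,0.21],[0,0,0,0,0,0,0.21]]], "grip_force": 3}}

```text
time_s: 9.47
tool_pos: [0.5996, 0.058, 0.0971]
tool_rot: [-179.7, 35.0, 176.9]
force: [0.6, -0.1, -1.2]
grip_width: 0.0417
grasp_force: 0.0
```

>>> {"op": "servo_tool", "data": {"series": [[[0,0,0,0,0,0,0.18],[0,0,0,0,0,0,0.16],[0,0,0,0,0,0,0.15],[0,0,0,0,0,0,0.14],[0,0,0,0,0,0,0.13],[0,0,0,0,0,0,0.12],[0,0,0,0,0,0,0.12],[0,0,0,0,0,0,0.12]]], "grip_force": 3}}

```text
time_s: 10.13
tool_pos: [0.5996, 0.0575, 0.0971]
tool_rot: [-179.7, 35.0, 176.9]
force: [-1.3, -2.2, 1.3]
grip_width: 0.015
grasp_force: 3.0
```

```bash
python3 - <<'E'
from h import *
o=where(); print(o['wrist_torque'])
s,t=cam('side'),cam('top')
a=cv2.resize(s['frame'][150:230,240:320],(400,500),interpolation=cv2.INTER_CUBIC)[:500]
h=cv2.resize(t['frame'][120:220,255:345],None,fx=5,fy=5,interpolation=cv2.INTER_CUBIC)
cv2.imwrite('pics/grip.png',np.hstack([a,h[:500,:400]])[...,::-1])
E
```

```text
bore mm [ 0.1 -0.5 15.3] [-179.7   35.   176.9] [-30.8  -1.7  16.6 129.9  31.   20.7  46.5] F [-0.2 -2.2  1.8] 0.014955826724731237 3.000267930328846
[-0.28193354  0.52540809 -0.24086701]
```

View pics/grip.png

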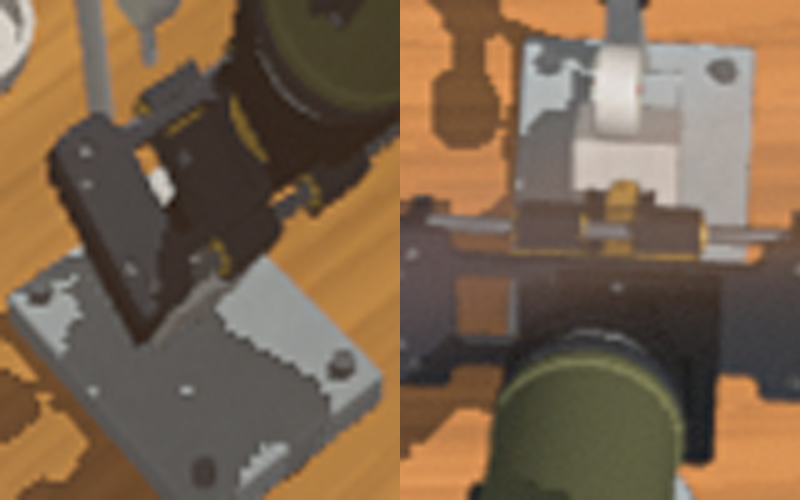

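The fixture hasn't moved in the top crop. The −y finger (crop x≈633) touches the tab first and the +y finger has a gap of about 3 mm. I'll shift about 1.5 mm towards −y and finish closing.

>>> {"op": "servo_tool", "data": {"series": [[[0,-0.0025,0,0,0,0,0.15],[0,-0.005,0,0,0,0,0.13],[0,-0.005,0,0,0,0,0.12],[0,-0.005,0,0,0,0,0.12],[0,-0.005,0,0,0,0,0.1],[0,-0.005,0,0,0,0,0.1]]], "grip_force": 3}}

```text
time_s: 10.73
tool_pos: [0.5996, 0.0568, 0.0971]
tool_rot: [-179.8, 35.0, 177.0]
force: [-0.6, 0.6, -1.3]
grip_width: 0.0148
grasp_force: 3.0
```

```bash
python3 - <<'E'
from h import *
o=where(); print(o['wrist_torque'])
E
```

```text
bore mm [ 0.1 -1.2 15.3] [-179.8   35.   177. ] [-30.7  -1.7  16.6 130.   30.8  20.6  46.9] F [-1.3  0.6 -0.6] 0.01484808884303762 2.999926842749119
[ 0.13352916  0.61916591 -0.02606608]
```

>>> {"op": "servo_tool", "data": {"series": [[[0,0,0,0,0,0,0.1],[0,0,0,0,0,0,0.1],[0,0,0,0,0,0,0.1],[0,0,0,0,0,0,0.1]]], "grip_force": 10}}

```text
time_s: 11.07
tool_pos: [0.5998, 0.0568, 0.0975]
tool_rot: [-179.8, 35.0, 177.0]
force: [-1.8, 1.1, 3.0]
grip_width: 0.0121
grasp_force: 25.6
```

```bash
python3 - <<'E'
from h import *
o=where(); print(o['wrist_torque']@np.stack([xb,yf,zb],1))
t=cam('top'); P=cloud(t); h=cv2.cvtColor(t['frame'],cv2.COLOR_RGB2HSV)
g=np.zeros((400,640),bool); g[95:200,255:345]=1; g&=(abs(P[...,2]-.018)<.007)&(h[...,1]<70)
print(cv2.minAreaRect(P[g][:,:2].astype(np.float32)*1000))
# left/right plate edges fit per row (visible rows)
for side in(0,1):
    pts=[]
    for v in range(130,168):
        u=np.nonzero(g[v])[0]
        if len(u)>3: pts.append(onz(t,u[-side]+(.5 if side else -.5),v,.018)[:2] if side==0 else onz(t,u[-1]+.5,v,.018)[:2])
    pts=np.array(pts); k=np.polyfit(pts[:,0],pts[:,1],1); print('edge deg',np.degrees(np.arctan(k[0])),pts.std(0))
E
```

```text
bore mm [ 0.5 -1.1 15.5] [-179.8   35.   177. ] [-30.7  -1.7  16.6 129.9  30.8  20.6  46.9] F [0.1 1.  3.5] 0.012139645354249244 25.594733253819868
[0.19454332 0.65143276 0.01347871]
((625.257080078125, 56.35395050048828), (119.4967041015625, 154.7442626953125), 86.57588958740234)
edge deg 24.375693546579605 [0.02651293 0.0262432 ]
edge deg -4.190485294984508 [0.02638597 0.00213677]
```

>>> {"op": "servo_tool", "data": {"series": [[[0,0,0,0,0,0,0.05],[0,0,0,0,0,0,0.05],[0,0,0,0,0,0,0.05]]], "grip_force": 50}}

```text
time_s: 11.37
tool_pos: [0.5998, 0.0568, 0.0975]
tool_rot: [-179.8, 35.0, 176.9]
force: [-2.6, 1.1, 3.6]
grip_width: 0.0116
grasp_force: 65.5
```

>>> {"op": "servo_tool", "data": {"series": [[[0,0,0,0,0,0.03,0.05],[0,0,-0.001,0,0,0.06,0.05],[0,0,-0.002,0,0,0.09,0.05],[0,0,-0.003,0,0,0.12,0.05],[0,0,-0.003,0,0,0.09,0.05],[0,0,-0.003,0,0,0.06,0.05],[0,0,-0.004,0,0,0.03,0.05],[0,0,-0.005,0,0,0,0.05],[0,0,-0.006,0,0,-0.03,0.05],[0,0,-0.007,0,0,-0.06,0.05],[0,0,-0.008,0,0,-0.09,0.05],[0,0,-0.009,0,0,-0.12,0.05]]]}}

```text
time_s: 12.37
tool_pos: [0.5982, 0.0565, 0.0984]
tool_rot: [-165.2, 32.1, -157.0]
force: [9.0, -0.5, -7.7]
grip_width: 0.0118
grasp_force: 65.2
```

```bash
cat >> h.py <<'E'
def tw():
    o=where(); A=np.stack([-xb,yf,-zb],1).T@R.from_euler('xyz',o['tool_rot'],degrees=True).as_matrix()
    print('rotvec rel',np.degrees(R.from_matrix(A).as_rotvec()).round(1)); return o
E
python3 -c "
from h import *
tw()"
```

```text
bore mm [-0.3 -1.5 17.2] [-165.2   32.1 -157. ] [-31.7  -2.1  17.5 130.1  30.9  20.9  68.8] F [  2.9   0.1 -11.5] 0.011762778195108771 65.24904426187277
rotvec rel [ -0.    0.  -22.2]
```

>>> {"op": "servo_tool", "data": {"series": [[[0,0,0,0,0,0.03,0.05],[0,0,0,0,0,0.06,0.05],[0,0,-0.001,0,0,0.09,0.05],[0,0,-0.002,0,0,0.12,0.05],[0,0,-0.003,0,0,0.15,0.05],[0,0,-0.004,0,0,0.18,0.05],[0,0,-0.005,0,0,0.21,0.05],[0,0,-0.005,0,0,0.24,0.05],[0,0,-0.005,0,0,0.21,0.05],[0,0,-0.005,0,0,0.18,0.05],[0,0,-0.006,0,0,0.15,0.05],[0,0,-0.007,0,0,0.12,0.05]]]}}

```text
time_s: 13.37
tool_pos: [0.5969, 0.0568, 0.1002]
tool_rot: [-179.6, 35.0, 177.3]
force: [9.8, 1.8, -10.1]
grip_width: 0.0116
grasp_force: 65.2
```

```bash
python3 -c "
from h import *
tw()"
```

```text
bore mm [-0.3 -1.3 19.4] [-179.6   35.   177.3] [-30.8  -2.4  16.6 130.1  30.7  21.2  47.3] F [  2.1   2.4 -13.9] 0.01164896064921278 65.16441224142909
rotvec rel [-0.   0.  -0.6]
```

>>> {"op": "servo_tool", "data": {"series": [[[0,0,0,0,0,-0.038,0.05],[0,0,0,0,0,-0.076,0.05],[0,0,0,0,0,-0.114,0.05],[0,0,0,0,0,-0.076,0.05],[0,0,0,0,0,-0.038,0.05],[0,0,-0.001,0,0,0,0.05],[0,0,-0.002,0,0,0.038,0.05],[0,0,-0.003,0,0,0.076,0.05],[0,0,-0.003,0,0,0.114,0.05],[0,0,-0.003,0,0,0.076,0.05],[0,0,-0.004,0,0,0.038,0.05],[0,0,-0.005,0,0,0,0.05]]]}}

```text
time_s: 14.37
tool_pos: [0.596, 0.0568, 0.1015]
tool_rot: [-179.5, 35.0, 177.3]
force: [8.7, 2.1, -9.4]
grip_width: 0.0119
grasp_force: 65.2
```

```bash
cat >> h.py <<'E'
def plate():
    t=cam('top'); P=cloud(t); h=cv2.cvtColor(t['frame'],cv2.COLOR_RGB2HSV)
    g=np.zeros((400,640),bool); g[110:160,255:345]=1; g&=(abs(P[...,2]-.018)<.007)&(h[...,1]<70)
    r=cv2.minAreaRect(P[g][:,:2].astype(np.float32)*1000); print('plate far edge corners',np.round(sorted(cv2.boxPoints(r).tolist())[2:],1).tolist(),round(r[2],1))
E
python3 -c "
from h import *
tw(); plate()"
```

```text
bore mm [-0.3 -1.3 20.9] [-179.5   35.   177.3] [-30.9  -2.6  16.5 130.2  30.7  21.4  47.4] F [  1.6   2.6 -12.6] 0.011919066747398328 65.21402098238468
rotvec rel [-0.   0.  -0.7]
plate far edge corners [[700.5, -7.7], [705.9, 111.7]] 87.4
```

>>> {"op": "servo_tool", "data": {"series": [[[0,0,-0.001,0,0,-0.038,0.05],[0,0,-0.002,0,0,-0.076,0.05],[0,0,-0.002,0,0,-0.114,0.05],[0,0,-0.002,0,0,-0.076,0.05],[0,0,-0.003,0,0,-0.038,0.05],[0,0,-0.004,0,0,0,0.05],[0,0,-0.005,0,0,0.038,0.05],[0,0,-0.006,0,0,0.076,0.05],[0,0,-0.006,0,0,0.114,0.05],[0,0,-0.006,0,0,0.076,0.05],[0,0,-0.007,0,0,0.038,0.05],[0,0,-0.008,0,0,0,0.05]]]}}

```text
time_s: 15.42
tool_pos: [0.5946, 0.0569, 0.1034]
tool_rot: [-179.5, 35.0, 177.3]
force: [9.3, 1.5, -10.0]
grip_width: 0.0119
grasp_force: 65.2
```

>>> {"op": "servo_tool", "data": {"series": [[[0,0,-0.001,0,0,-0.038,0.05],[0,0,-0.002,0,0,-0.076,0.05],[0,0,-0.002,0,0,-0.114,0.05],[0,0,-0.002,0,0,-0.076,0.05],[0,0,-0.003,0,0,-0.038,0.05],[0,0,-0.004,0,0,0,0.05],[0,0,-0.005,0,0,0.038,0.05],[0,0,-0.006,0,0,0.076,0.05],[0,0,-0.006,0,0,0.114,0.05],[0,0,-0.006,0,0,0.076,0.05],[0,0,-0.007,0,0,0.038,0.05],[0,0,-0.008,0,0,0,0.05]]]}}

```text
time_s: 16.42
tool_pos: [0.5933, 0.057, 0.1054]
tool_rot: [-179.6, 35.0, 177.3]
force: [9.2, 1.1, -8.8]
grip_width: 0.0118
grasp_force: 65.2
```

```bash
python3 -c "
from h import *
tw(); plate()"
```

```text
bore mm [-0.2 -1.3 25.7] [-179.6   35.   177.3] [-30.9  -3.4  16.4 130.3  30.6  22.   47.5] F [  2.4   1.7 -12.5] 0.011830296113401662 65.22576481103897
rotvec rel [-0.   0.  -0.7]
plate far edge corners [[700.6, -7.8], [706.5, 111.4]] 87.2
```

>>> {"op": "servo_tool", "data": {"series": [[[0,0,-0.001,0,0,-0.038,0.05],[0,0,-0.002,0,0,-0.076,0.05],[0,0,-0.002,0,0,-0.114,0.05],[0,0,-0.002,0,0,-0.076,0.05],[0,0,-0.003,0,0,-0.038,0.05],[0,0,-0.004,0,0,0,0.05],[0,0,-0.005,0,0,0.038,0.05],[0,0,-0.006,0,0,0.076,0.05],[0,0,-0.006,0,0,0.114,0.05],[0,0,-0.006,0,0,0.076,0.05],[0,0,-0.007,0,0,0.038,0.05],[0,0,-0.008,0,0,0,0.05]]]}}

```text
time_s: 17.47
tool_pos: [0.5919, 0.0571, 0.1074]
tool_rot: [-179.5, 35.0, 177.3]
force: [7.2, 0.7, -7.0]
grip_width: 0.0115
grasp_force: 65.3
```

>>> {"op": "servo_tool", "data": {"series": [[[0,0,-0.001,0,0,-0.038,0.05],[0,0,-0.002,0,0,-0.076,0.05],[0,0,-0.002,0,0,-0.114,0.05],[0,0,-0.002,0,0,-0.076,0.05],[0,0,-0.003,0,0,-0.038,0.05],[0,0,-0.004,0,0,0,0.05],[0,0,-0.005,0,0,0.038,0.05],[0,0,-0.006,0,0,0.076,0.05],[0,0,-0.006,0,0,0.114,0.05],[0,0,-0.006,0,0,0.076,0.05],[0,0,-0.007,0,0,0.038,0.05],[0,0,-0.008,0,0,0,0.05]]]}}

```text
time_s: 18.47
tool_pos: [0.5908, 0.0566, 0.1095]
tool_rot: [-179.5, 35.0, 177.3]
force: [8.5, 0.8, -8.4]
grip_width: 0.0115
grasp_force: 65.2
```

>>> {"op": "servo_tool", "data": {"series": [[[0,0,-0.001,0,0,-0.038,0.05],[0,0,-0.002,0,0,-0.076,0.05],[0,0,-0.002,0,0,-0.114,0.05],[0,0,-0.002,0,0,-0.076,0.05],[0,0,-0.003,0,0,-0.038,0.05],[0,0,-0.004,0,0,0,0.05],[0,0,-0.005,0,0,0.038,0.05],[0,0,-0.006,0,0,0.076,0.05],[0,0,-0.006,0,0,0.114,0.05],[0,0,-0.006,0,0,0.076,0.05],[0,0,-0.007,0,0,0.038,0.05],[0,0,-0.008,0,0,0,0.05]]]}}

```text
time_s: 19.47
tool_pos: [0.5891, 0.0571, 0.1113]
tool_rot: [-179.5, 35.0, 177.3]
force: [7.7, 1.7, -10.2]
grip_width: 0.0116
grasp_force: 65.2
```

```bash
python3 -c "
from h import *
tw(); plate()"
```

```text
bore mm [-0.3 -1.5 32.9] [-179.5   35.   177.3] [-31.   -4.5  16.1 130.5  30.5  23.1  47.7] F [  0.4   2.2 -12.7] 0.011568251029690444 65.16975402832031
rotvec rel [-0.   0.  -0.7]
plate far edge corners [[700.9, -7.8], [706.2, 111.6]] 87.5
```

>>> {"op": "servo_tool", "data": {"series": [[[0,0,-0.001,0,0,-0.038,0.05],[0,0,-0.002,0,0,-0.076,0.05],[0,0,-0.002,0,0,-0.114,0.05],[0,0,-0.002,0,0,-0.076,0.05],[0,0,-0.003,0,0,-0.038,0.05],[0,0,-0.004,0,0,0,0.05],[0,0,-0.005,0,0,0.038,0.05],[0,0,-0.006,0,0,0.076,0.05],[0,0,-0.006,0,0,0.114,0.05],[0,0,-0.006,0,0,0.076,0.05],[0,0,-0.007,0,0,0.038,0.05],[0,0,-0.008,0,0,0,0.05]]]}}

```text
time_s: 20.52
tool_pos: [0.5878, 0.0571, 0.1133]
tool_rot: [-179.5, 35.0, 177.3]
force: [8.5, 1.6, -9.1]
grip_width: 0.0114
grasp_force: 65.2
```

>>> {"op": "servo_tool", "data": {"series": [[[0,0,-0.001,0,0,-0.038,0.05],[0,0,-0.002,0,0,-0.076,0.05],[0,0,-0.002,0,0,-0.114,0.05],[0,0,-0.002,0,0,-0.076,0.05],[0,0,-0.003,0,0,-0.038,0.05],[0,0,-0.004,0,0,0,0.05],[0,0,-0.005,0,0,0.038,0.05],[0,0,-0.006,0,0,0.076,0.05],[0,0,-0.006,0,0,0.114,0.05],[0,0,-0.006,0,0,0.076,0.05],[0,0,-0.007,0,0,0.038,0.05],[0,0,-0.008,0,0,0,0.05]]]}}

```text
time_s: 21.52
tool_pos: [0.5864, 0.0572, 0.1152]
tool_rot: [-179.5, 35.0, 177.3]
force: [8.8, 2.7, -9.7]
grip_width: 0.0116
grasp_force: 65.1
```

>>> {"op": "servo_tool", "data": {"series": [[[0,0,-0.001,0,0,-0.038,0.05],[0,0,-0.002,0,0,-0.076,0.05],[0,0,-0.002,0,0,-0.114,0.05],[0,0,-0.002,0,0,-0.076,0.05],[0,0,-0.003,0,0,-0.038,0.05],[0,0,-0.004,0,0,0,0.05],[0,0,-0.005,0,0,0.038,0.05],[0,0,-0.006,0,0,0.076,0.05],[0,0,-0.006,0,0,0.114,0.05],[0,0,-0.006,0,0,0.076,0.05],[0,0,-0.007,0,0,0.038,0.05],[0,0,-0.008,0,0,0,0.05]]]}}

```text
time_s: 22.52
tool_pos: [0.5851, 0.0573, 0.1171]
tool_rot: [-179.5, 35.0, 177.3]
force: [9.5, 2.2, -11.3]
grip_width: 0.0113
grasp_force: 65.1
```

>>> {"op": "servo_tool", "data": {"series": [[[0,0,-0.001,0,0,-0.038,0.05],[0,0,-0.002,0,0,-0.076,0.05],[0,0,-0.002,0,0,-0.114,0.05],[0,0,-0.002,0,0,-0.076,0.05],[0,0,-0.003,0,0,-0.038,0.05],[0,0,-0.004,0,0,0,0.05],[0,0,-0.005,0,0,0.038,0.05],[0,0,-0.006,0,0,0.076,0.05],[0,0,-0.006,0,0,0.114,0.05],[0,0,-0.006,0,0,0.076,0.05],[0,0,-0.007,0,0,0.038,0.05],[0,0,-0.008,0,0,0,0.05]]]}}

```text
time_s: 23.52
tool_pos: [0.5836, 0.0576, 0.119]
tool_rot: [-179.5, 35.0, 177.3]
force: [8.7, 2.1, -8.4]
grip_width: 0.0114
grasp_force: 65.2
```

```bash
python3 -c "
from h import *
tw(); plate()"
```

```text
bore mm [-0.4 -1.3 42.4] [-179.5   35.   177.3] [-31.   -6.   15.8 130.7  30.3  24.4  48. ] F [  2.2   2.7 -11.8] 0.011439014776452644 65.17838565632701
rotvec rel [-0.   0.  -0.7]
plate far edge corners [[699.9, -7.7], [705.6, 111.4]] 87.3
```

Drawn 26.9 mm so far. Resistance should end at about 28 mm.

>>> {"op": "servo_tool", "data": {"series": [[[0,0,-0.001,0,0,-0.038,0.05],[0,0,-0.002,0,0,-0.076,0.05],[0,0,-0.002,0,0,-0.114,0.05],[0,0,-0.002,0,0,-0.076,0.05],[0,0,-0.003,0,0,-0.038,0.05],[0,0,-0.004,0,0,0,0.05],[0,0,-0.005,0,0,0.038,0.05],[0,0,-0.006,0,0,0.076,0.05],[0,0,-0.006,0,0,0.114,0.05],[0,0,-0.006,0,0,0.076,0.05],[0,0,-0.007,0,0,0.038,0.05],[0,0,-0.008,0,0,0,0.05]]]}}

```text
time_s: 24.57
tool_pos: [0.5821, 0.0577, 0.1217]
tool_rot: [-179.5, 35.0, 177.3]
force: [-2.9, 0.6, 3.2]
grip_width: 0.0114
grasp_force: 65.5
```

```bash
python3 -c "
from h import *
tw()"
```

```text
bore mm [-0.1 -1.3 45.5] [-179.5   35.   177.3] [-31.   -6.5  15.6 130.7  30.2  24.9  48. ] F [-0.6  0.4  4.3] 0.011373295082071765 65.45491059310734
rotvec rel [-0.   0.  -0.7]
```

Resistance has ended. I'll draw straight out along the bore until the foot clears the mouth by about 24 mm.

>>> {"op": "servo_tool", "data": {"series": [[[0,0,-0.005,0,0,0,0.05],[0,0,-0.015,0,0,0,0.05],[0,0,-0.025,0,0,0,0.05],[0,0,-0.035,0,0,0,0.05],[0,0,-0.045,0,0,0,0.05],[0,0,-0.055,0,0,0,0.05],[0,0,-0.065,0,0,0,0.05],[0,0,-0.075,0,0,0,0.05],[0,0,-0.085,0,0,0,0.05],[0,0,-0.095,0,0,0,0.05],[0,0,-0.1,0,0,0,0.05],[0,0,-0.1,0,0,0,0.05]]]}}

```text
time_s: 25.57
tool_pos: [0.5651, 0.0587, 0.147]
tool_rot: [-179.8, 35.0, 176.9]
force: [0.3, 0.1, -1.1]
grip_width: 0.0112
grasp_force: 65.3
```

```bash
python3 - <<'E'
from h import *
o=tw(); plate()
s,t=cam('side'),cam('top')
a=cv2.resize(s['frame'][110:310,150:350],None,fx=2,fy=2,interpolation=cv2.INTER_CUBIC)
b=cv2.resize(t['frame'][95:345,100:350],(400,400))
cv2.imwrite('pics/out.png',np.hstack([a,b])[...,::-1])
for n,c in(('side',s),('top',t)):
    P=cloud(c); m=(P[...,0]>.15)&(P[...,0]<.42)&(P[...,1]>.22)&(P[...,1]<.5)&(P[...,2]>.06); Q=P[m]
    for lo,hi in((.06,.12),(.12,.17),(.17,.26)):
        q=Q[(Q[:,2]>lo)&(Q[:,2]<hi)]
        if len(q): print(n,lo,hi,q.min(0).round(3),q.max(0).round(3),len(q))
z21=R.from_euler('z',24.5,degrees=True)*R.from_euler('xyz',o['tool_rot'],degrees=True)
g=z21.as_euler('xyz',degrees=True); print(g)
print(delta(o['tool_pos'],o['tool_rot'],[.519,.3065,.15],g))
E
```

```text
bore mm [ 0.5 -1.3 76. ] [-179.8   35.   176.9] [-31.5 -11.1  14.7 131.2  29.6  29.3  48.4] F [-0.4  0.1 -1.1] 0.0112387369120347 65.34747225232422
rotvec rel [-0.  -0.  -0.3]
plate far edge corners [[700.6, -7.7], [706.0, 111.8]] 87.4
side 0.06 0.12 [0.222 0.309 0.06 ] [0.304 0.407 0.12 ] 1587
side 0.12 0.17 [0.266 0.359 0.12 ] [0.302 0.408 0.17 ] 143
side 0.17 0.26 [0.251 0.341 0.171] [0.314 0.415 0.236] 1130
top 0.06 0.12 [0.224 0.309 0.06 ] [0.308 0.404 0.118] 796
top 0.12 0.17 [0.272 0.358 0.12 ] [0.308 0.403 0.169] 53
top 0.17 0.26 [0.253 0.34  0.172] [0.316 0.411 0.239] 538
[-179.77230781   35.04687756 -158.5774076 ]
[0.1562, 0.816, -0.125, -0.0782, -0.0004, -0.1114]
```

View pics/out.png

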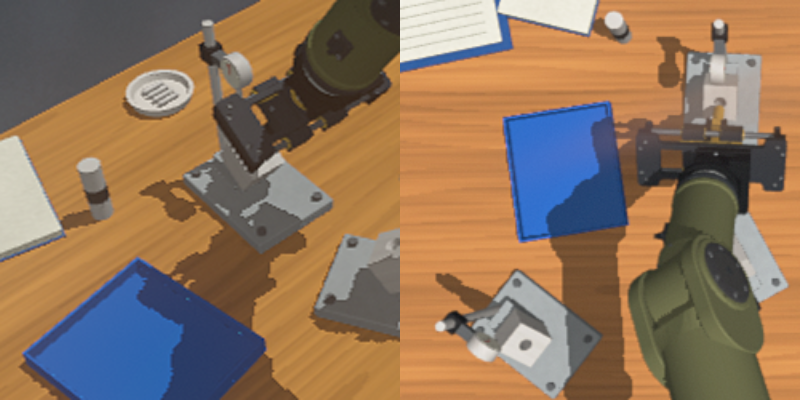

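The picture shows the pin held clear, with its foot at about right-panel (719,105) above the bore. The fixture and gauge are undisturbed and the tray is clear at (565,170). Before swinging over, I'll check arm clearance to the fixture on the left.

```bash
python3 - <<'E'
from h import *
from scipy.spatial import cKDTree
o=get_obs(); s,t=cam('side'),cam('top')
Q=np.vstack([cloud(c)[np.nonzero(c['depth'])] for c in(s,t)])
g=Q[(Q[:,0]>.2)&(Q[:,0]<.33)&(Q[:,1]>.3)&(Q[:,1]<.45)&(Q[:,2]>.03)&(Q[:,2]<.25)]
az=np.degrees(np.arctan2(Q[:,1],Q[:,0])); r=np.hypot(Q[:,0],Q[:,1])
A=Q[(r>.12)&(r<.58)&(Q[:,2]>.13)&(az>-25)&(az<45)&~((Q[:,2]<.245)&(r<.43))]
z=R.from_euler('z',22,degrees=True); B=z.apply(A)-[0,0,.095]
d,_=cKDTree(g).query(B); i=d.argmin(); print(len(g),len(B),'min dist',d[i],B[i],A[i], 'rot only z', cKDTree(g).query(z.apply(A))[0].min())
gr=(z*R.from_euler('xyz',o['tool_rot'],degrees=True)).as_euler('xyz',degrees=True)
print(delta(o['tool_pos'],o['tool_rot'],[.535,.285,.15],gr))
E
```

```text
5074 35872 min dist 0.09652359411476782 [0.38271952 0.32518803 0.11915997] [0.47666894 0.15813984 0.21415997] rot only z 0.09849750471930016
[0.1081, 0.7479, -0.0935, -0.0701, -0.0004, -0.1001]
```

>>> {"op": "servo_tool", "data": {"series": [[[0.0,0.06,-0.01,0,0,0,0.05],[0.01,0.14,-0.02,0,0,0,0.05],[0.02,0.22,-0.03,-0.01,0,-0.014,0.05],[0.03,0.3,-0.04,-0.02,0,-0.028,0.05],[0.045,0.38,-0.05,-0.03,0,-0.043,0.05],[0.06,0.46,-0.06,-0.04,0,-0.057,0.05],[0.075,0.54,-0.07,-0.05,0,-0.071,0.05],[0.09,0.62,-0.08,-0.06,0,-0.085,0.05],[0.1,0.69,-0.09,-0.07,0,-0.1,0.05],[0.108,0.73,-0.0935,-0.07,0,-0.1,0.05],[0.108,0.748,-0.0935,-0.07,0,-0.1,0.05],[0.108,0.748,-0.0935,-0.07,0,-0.1,0.05]]]}}

```text
time_s: 26.82
tool_pos: [0.5348, 0.2865, 0.1499]
tool_rot: [-179.7, 34.9, -161.0]
force: [0.1, -0.4, -1.9]
grip_width: 0.0115
grasp_force: 65.3
```

```bash
python3 - <<'E'
from h import *
o=tw()
g=o['tool_rot']; print(o['tool_pos'],delta(o['tool_pos'],g,[.535,.285,.056],g))
B=R.from_euler('xyz',g,degrees=True); print('foot',o['tool_pos']+B.apply([0,0,.0515]))
s,t=cam('side'),cam('top')
a=cv2.resize(s['frame'][150:350,120:320],None,fx=2,fy=2,interpolation=cv2.INTER_CUBIC)
b=cv2.resize(t['frame'][120:280,140:300],(400,400),interpolation=cv2.INTER_CUBIC)
cv2.imwrite('pics/tray.png',np.hstack([a,b])[...,::-1])
E
```

```text
bore mm [-34.1 224.2 103.7] [-179.7   34.9 -161. ] [-42.9  -5.3   5.6 126.1  24.2  27.7  53.4] F [-1.  -0.4 -1.6] 0.011499771409664676 65.34824430942535
rotvec rel [-12.6   0.  -18.5]
[0.53477429 0.28648534 0.14991358] [0.18, -0.0037, 0.2562, 0.0, 0.0, 0.0]
foot [0.56272405 0.29587466 0.10768916]
```

View pics/tray.png

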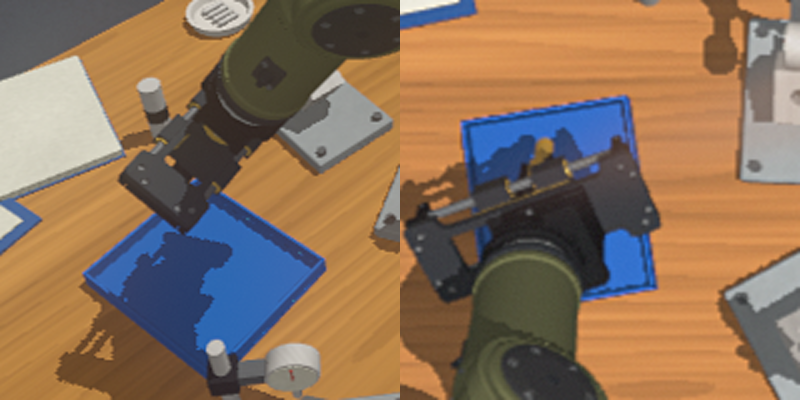

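The pin is over the tray interior, with its foot at about right-panel (541,150). Lowering now.

>>> {"op": "servo_tool", "data": {"series": [[[0.02,0,0.03,0,0,0,0.05],[0.045,0,0.065,0,0,0,0.05],[0.07,0,0.1,0,0,0,0.05],[0.095,0,0.135,0,0,0,0.05],[0.12,0,0.17,0,0,0,0.05],[0.14,0,0.2,0,0,0,0.05],[0.16,0,0.225,0,0,0,0.05],[0.17,0,0.243,0,0,0,0.05],[0.17,0,0.243,0,0,0,0.05],[0.17,0,0.243,0,0,0,0.05]]]}}

```text
time_s: 27.75
tool_pos: [0.5348, 0.2836, 0.0601]
tool_rot: [-179.7, 34.8, -161.1]
force: [-0.1, 0.4, -2.0]
grip_width: 0.0113
grasp_force: 65.3
```

```bash
python3 - <<'E'
from h import *
o=tw(); g=o['tool_rot']; print(o['tool_pos'],o['force'])
B=R.from_euler('xyz',g,degrees=True); print('foot',o['tool_pos']+B.apply([0,0,.0515]), 'down 1mm units',(B.inv().apply([0,0,-.001])/.3).round(5))
E
```

```text
bore mm [-85.4 221.3  30. ] [-179.7   34.8 -161.1] [-42.2   3.1   5.5 130.5  38.5  16.3  37.7] F [-1.2  0.4 -1.5] 0.011295881497743703 65.34808116964996
rotvec rel [-12.5   0.1 -18.3]
[0.53483462 0.28357854 0.06007904] [-0.07178719  0.39563697 -1.95402309]
foot [0.56275955 0.29284909 0.01781198] down 1mm units [1.90e-03 1.00e-05 2.74e-03]
```

>>> {"op": "servo_tool", "data": {"series": [[[0.004,0,0.0055,0,0,0,0.05],[0.0076,0,0.011,0,0,0,0.05],[0.0114,0,0.0164,0,0,0,0.05],[0.0133,0,0.0192,0,0,0,0.05],[0.0152,0,0.0219,0,0,0,0.05],[0.0171,0,0.0247,0,0,0,0.05],[0.018,0,0.026,0,0,0,0.05],[0.018,0,0.026,0,0,0,0.05]]]}}

```text
time_s: 28.42
tool_pos: [0.5351, 0.2847, 0.0515]
tool_rot: [-179.7, 34.9, -161.1]
force: [-0.0, -1.0, -1.0]
grip_width: 0.0118
grasp_force: 65.3
```

```bash
python3 - <<'E'
from h import *
o=tw(); print(o['tool_pos'],o['force'])
E
```

```text
bore mm [-90.2 222.4  22.9] [-179.7   34.9 -161.1] [-42.7   4.2   6.  130.8  41.3  15.2  34.7] F [-0.6 -1.1 -0.8] 0.011808974070926842 65.34771515987813
rotvec rel [-12.6   0.  -18.4]
[0.5350661  0.28470196 0.05151885] [-0.04726281 -1.0495812  -0.99084831]
```

>>> {"op": "servo_tool", "data": {"series": [[[0.001,0,0.0014,0,0,0,0.05],[0.0019,0,0.0027,0,0,0,0.05],[0.0029,0,0.0041,0,0,0,0.05],[0.0029,0,0.0041,0,0,0,0.05]]]}}

```text
time_s: 28.75
tool_pos: [0.5353, 0.2849, 0.0503]
tool_rot: [-179.8, 35.0, -161.1]
force: [-0.1, -1.0, -0.8]
grip_width: 0.0116
grasp_force: 65.4
```

```bash
python3 - <<'E'
from h import *
o=tw(); print(o['tool_pos'],o['force'])
E
```

```text
bore mm [-90.6 222.6  21.8] [-179.8   35.  -161.1] [-42.7   4.3   6.1 130.8  41.8  15.   34.2] F [-0.5 -1.  -0.6] 0.011647366226774604 65.3870531078428
rotvec rel [-12.6   0.  -18.4]
[0.53530308 0.28486189 0.05034967] [-0.11257562 -0.98723903 -0.79584068]
```

>>> {"op": "servo_tool", "data": {"series": [[[0.001,0,0.0014,0,0,0,0.05],[0.0019,0,0.0027,0,0,0,0.05],[0.0029,0,0.0041,0,0,0,0.05],[0.0038,0,0.0055,0,0,0,0.05],[0.0038,0,0.0055,0,0,0,0.05]]]}}

```text
time_s: 29.17
tool_pos: [0.5361, 0.2854, 0.0496]
tool_rot: [-179.8, 35.1, -161.1]
force: [-3.4, -2.2, 7.5]
grip_width: 0.0117
grasp_force: 65.6
```

```bash
python3 - <<'E'
from h import *
o=tw(); print(o['tool_pos'],o['force'])
E
```

```text
bore mm [-90.4 223.1  20.8] [-179.8   35.1 -161.1] [-42.9   4.5   6.2 130.9  42.4  14.8  33.5] F [ 1.6 -2.4  8.1] 0.011675946067318066 65.59408483095467
rotvec rel [-12.7  -0.1 -18.3]
[0.53609178 0.28537422 0.04962746] [-3.43017318 -2.21992279  7.52970181]
```

>>> {"op": "servo_tool", "data": {"series": [[[-0.001,0,-0.0014,0,0,0,0.05],[-0.001,0,-0.0014,0,0,0,0.15],[-0.001,0,-0.0014,0,0,0,0.2],[-0.001,0,-0.0014,0,0,0,0.3],[-0.001,0,-0.0014,0,0,0,0.5],[-0.001,0,-0.0014,0,0,0,0.5],[-0.001,0,-0.0014,0,0,0,0.5],[-0.001,0,-0.0014,0,0,0,0.5],[-0.001,0,-0.0014,0,0,0,0.5],[-0.001,0,-0.0014,0,0,0,0.5]]], "grip_force": 10}}

```text
time_s: 30.0
tool_pos: [0.5351, 0.2846, 0.0485]
tool_rot: [-179.7, 34.9, -161.1]
force: [-0.2, 0.3, 0.3]
grip_width: 0.0425
grasp_force: 0.0
```

```bash
python3 - <<'E'
from h import *
o=tw(); print(o['tool_pos'],o['force'])
s,t=cam('side'),cam('top')
a=cv2.resize(s['frame'][200:340,150:290],(400,400),interpolation=cv2.INTER_CUBIC)
b=cv2.resize(t['frame'][120:280,140:300],(400,400),interpolation=cv2.INTER_CUBIC)
cv2.imwrite('pics/rel.png',np.hstack([a,b])[...,::-1])
E
```

```text
bore mm [-91.9 222.3  20.3] [-179.7   34.9 -161.1] [-42.8   4.5   6.2 130.9  42.2  14.8  33.7] F [-0.   0.2  0.3] 0.042522595062711034 0.0
rotvec rel [-12.6   0.  -18.4]
[0.53509586 0.28460117 0.04845026] [-0.20643104  0.25877375  0.26091578]
```

View pics/rel.png

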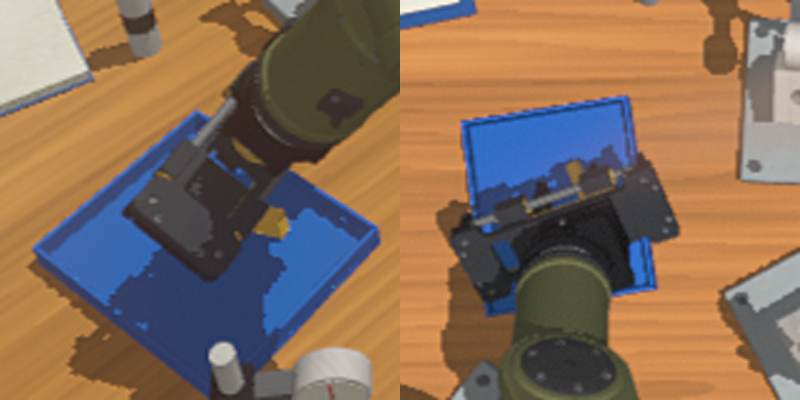

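The pin lies in the tray, with its tab at left-panel (272,222) and foot at right-panel (575,170). The gripper isn't touching it, so I'll retract along the tool axis.

>>> {"op": "servo_tool", "data": {"series": [[[0,0,-0.04,0,0,0,0.5],[0,0,-0.1,0,0,0,0.5],[0,0,-0.16,0,0,0,0.5],[0,0,-0.22,0,0,0,0.5],[-0.04,0,-0.28,0,0,0,0.5],[-0.08,0,-0.3,0,0,0,0.5],[-0.12,0,-0.32,0,-0.03,0,0.5],[-0.16,0,-0.34,0,-0.03,0,0.5],[-0.16,0,-0.34,0,-0.03,0,0.5],[-0.16,0,-0.34,0,-0.03,0,0.5]]]}}

```text
time_s: 30.93
tool_pos: [0.5173, 0.2792, 0.1605]
tool_rot: [-179.8, 40.4, -161.1]
force: [0.0, -0.9, -0.3]
grip_width: 0.0436
grasp_force: 0.0
```

```bash
python3 - <<'E'
from h import *
o=tw(); plate(); print(o['tool_pos'],o['force'],abs(o['joint_velocities']).max())
s,t=cam('side'),cam('top')
cv2.imwrite('pics/end.png',np.hstack([cv2.resize(s['frame'][80:350,130:400],(400,400)),cv2.resize(t['frame'][60:300,130:370],(400,400))])[...,::-1])
P=cloud(t); h=cv2.cvtColor(t['frame'],cv2.COLOR_RGB2HSV)
for c in(s,t):
    P=cloud(c); h=cv2.cvtColor(c['frame'],cv2.COLOR_RGB2HSV)
    m=(h[...,0]>15)&(h[...,0]<35)&(h[...,1]>110)&(P[...,2]>.006)&(P[...,2]<.04)&(P[...,0]>.42)&(P[...,0]<.61)&(P[...,1]>.22)&(P[...,1]<.39)
    print(m.sum(),P[m].min(0).round(3) if m.any() else '',P[m].max(0).round(3) if m.any() else '')
P=cloud(t); print([P[v,u].round(3).tolist() for u,v in((236,112),(416,110),(440,215))])
E
```

```text
bore mm [-41.9 215.8 122.1] [-179.8   40.4 -161.1] [-42.2 -10.4   2.7 131.9  35.7  24.   41. ] F [-0.1 -0.9 -0.3] 0.04356019919590265 0.0
rotvec rel [-13.5  -5.4 -17.7]
plate far edge corners [[699.8, -7.8], [705.9, 111.3]] 87.0
[0.51729036 0.2792043  0.1604729 ] [ 0.02861949 -0.92299586 -0.32491259] 0.8200973613667442
262 [0.479 0.252 0.006] [0.555 0.299 0.031]
21 [0.541 0.279 0.015] [0.556 0.295 0.024]
[[0.726, 0.211, 0.082], [0.736, -0.237, 0.052], [0.47, -0.287, 0.05]]
```

View pics/end.png

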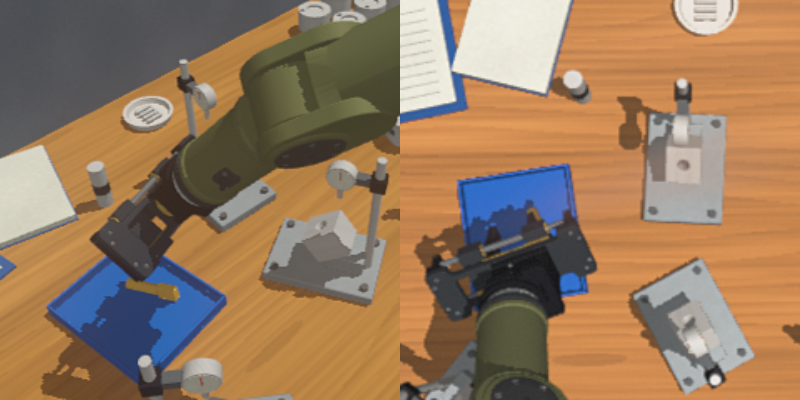

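The pin lies in the tray at left-panel (155,288). The fixture, gauge, steel heads and plug gauge haven't moved, and the robot is touching nothing. Handing the job in.

```bash
python3 -c "
from h import *
print(env.sign_off())"
```

```text
the job is handed in; nothing more can be done
None
```

The brass pin was twisted free and drawn out along its bore, then lowered into the blue tray and left lying there; the fixture, steel heads and plug gauge measured in place and the dial gauge looked untouched, and I handed the job in at about 31 s of robot time.

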